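Shut down the ultrasonic cleaner and lift out its basket

ROBOT

A 6-joint arm with a two-finger parallel gripper is mounted at the origin on the work surface; the furniture and walls round the work are solid. World frame = base frame: x ahead of the robot, y to its left, z up, the work surface at z = 0. Lengths are in m, angles in rad, forces in N, time in s.
With the tool pointing down it reaches from about 0.25 to 0.725 m from the base axis. Payload 4 kg.
Tool frame: the origin (TCP) lies midway between the tips of the shut fingers; the grasp point (between the pads) lies 19 mm behind it; z points along the fingers, y is the line along which they close (so a half turn about z gives the same grasp; the last joint's range is limited). The gripper opens to 85 mm and grips with 20 to 120 N. Pads are 22 mm wide; open, the fingers measure 114 mm over their backs; the gripper's body (76 mm by 85 mm) begins 54 mm behind the grasp point. The pads swing forward as they close: fully open they stand 13 mm farther back than shut.
Start: joints at [0, 0.241, 0.005, 1.335, 0, 1.571], TCP at [0.5, -0, 0.231] pointing down, gripper open.
Joint ranges: [-2.72, 2.72], [-1.05, 1.87], [-1.09, 1.28], [-1.99, 2.15], [-1.42, 1.44], [-3.14, 3.14]. Speed limits (rad/s): [2.79, 2.79, 3.14, 3.14, 3.14, 3.14].

INTERFACE

Orientations are given as a unit quaternion [x, y, z, w].
In Python, from workcell import get_obs, camera, job_done, silhouettes gives the robot as it stands. The module is installed in compiled form; this text tells all that it offers.
- The arm moves only by the tool drive_tool, never from a script. Its argument "increments" is a list of rows, each a list of 3 entries, a list of its own where there are three numbers: the shift along the world's x, y, z in mm, then the turn, a rotation vector about the world's x, y, z in degrees, then the opening, from 0 (shut) to 1 (fully open). A call has 1 to 8 rows; each row shifts and turns the commanded pose from where the row before left it; what a row does not reach is not made up. A row lasts 1/12 s, in which the tool goes at most 41.7 mm and 7.16 degrees, less where a joint would pass 70% of its speed; a pose out of reach is approached as far as the arm can. A call is refused whole if a number of a shift passes 41.7 or a number of a turn 7.16, either way. A call with a gripper value outside its range is refused whole. The fingers move at their own pace and stop on an object; the grip force is fixed at half the most. Time passes only in rows, so rows that do not move let the fingers close. It gives the time, the measured TCP pose, the force, the opening and the grip force at its end, in the units of the state.
- get_obs(): the state, without advancing time (a new reading comes with each control period).
- camera(name): name is "scene" or "side" or "wrist"; returns a dict with "image" (384x512x3 uint8, red, green, blue), "K" (3x3 intrinsics, pixels), "k1" (the pictures are not rectified: a ray, as slopes to the right and down, at radius r is drawn at 1 + k1 r^2 times it, then the intrinsics apply), "view" (4x4, takes a point from world to camera coordinates). Camera axes: x right, y down, z forward; pixel columns grow to the right and rows downward; lengths in m; the calibration is good to about 2 mm. A picture is of the moment at which its call begins. There is no depth.
- job_done(): hands the job in; it is judged then, once.
Trained networks look in a picture, given as the dict that the camera call returned (one of the last four; its "shot" number tells which), for a name from the list of things; names that differ only in an ending like _2 or _b are one class to them, and where a whole thing is asked for, a point or a joint stands for the part that bears it (a point fixed in the world has none). Each returns a list of dicts, best first, with "conf" (0 to 1); they miss things now and then, are a little off and sometimes report something else, mostly with a low value. They report only what shows in the picture. A call takes as long as a camera call.
- silhouettes(query, picture): "region" (384x512 bool, what is visible of it) and "bbox" ([left, top, right, bottom] in pixels, round what is visible of it).
The state is a dict: "clock": time; "joint_pos": joint angles; "joint_vel": joint speeds; "tau": joint torques, N m; "eef_pos": TCP position; "tool_rot": TCP orientation; "ft_force": force on the tool from outside, world axes, zero at the start; "ft_torque": the same for the moment, N m; "grip_width": finger opening in m; "grasp_force": force on a finger pad.
Only numpy, scipy, OpenCV 4.12 (cv2) and the standard library are available. Lean on these libraries where they do the work, as an engineer would, in place of code of your own. Each camera call takes 0.05 s, during which the arm holds its last target. There are 200 camera calls.

TASK

The wash is over: shut the ultrasonic cleaner down with the keys on its front deck, fully pressing one key at a time and letting it come back up before the next: first the heater (long oblong key), then the ultrasound (square key), then the power (large round key), leaving the small round timer key alone. Then take the wire basket by the grip of its arch handle, lift it straight up out of the tank and hold it level and still over the tank to drip, its underside at least two centimetres above the tank's rim and both circuit boards still in it. The program finishes while holding the basket there; do not push the tin, the glass or the label roll about.

Things in the scene. Friction and masses are not known exactly. Their poses are not given: they have to be found in the camera images.
- cleaner: white ultrasonic cleaner, 150 (its x) by 210 (y) by 124 mm high, fixed. Origin: centre of its underside on the table; z up, x from the key deck (front, nearest the robot) to the tank, y left. Deck 80 mm above the table; from x = -27 mm back the tank block rises to 124 mm. Key centres at x = -51 mm, y = 72 (large round power), 24 (small round timer), -24 (square ultrasound), -72 mm (oblong heater)
- tank_rim (a point): centre of the tank's opening at the height of its rim, 124 mm above the table, 22 mm behind the cleaner's origin along its x. The opening is 82 mm (x) by 142 mm (y); the tank is 78 mm deep with its floor 46 mm above the table.
- basket: steel wire basket standing loose on the tank floor, 70 mm (its x) by 128 mm (y), walls 40 mm high, about 6 mm free of the tank all round, 0.15 to 0.3 kg. Origin: centre of its underside; z up, axes nearly parallel to the cleaner's. A rigid wire arch from the middle of its short ends runs along y above it, centre line 110 mm above the underside
- basket_grip (a point): centre of the black grip on the basket's arch, 110 mm above the basket's underside (156 mm above the table at the start). The grip is a rounded bar 14 mm thick (basket x), 62 mm long (basket y), 16 mm high; pinch it across its thickness from above.
- board_a: small green circuit board, 34 (its x) by 54 (its y) by 8 mm, 18 g, lying loose and flat in one half of the basket. Origin: centre of its underside
- board_b: the same kind of circuit board, lying in the other half of the basket. Origin: centre of its underside
- key_heat_top (a point): middle of the top of the heater key: oblong, 18 by 33 mm, rightmost in the row. The cap stands 8 mm above the deck at rest (its top 88 mm above the table) and has 4 mm of travel on a return spring: about 2 N starts it, 4.5 N holds it fully down. 
- key_sound_top (a point): middle of the top of the ultrasound key: square, 23 by 23 mm, second from the right. The cap stands 8 mm above the deck at rest (its top 88 mm above the table) and has 4 mm of travel on a return spring: about 2 N starts it, 4.5 N holds it fully down. 
- key_power_top (a point): middle of the top of the power key: large, round, 27 mm across, leftmost in the row. The cap stands 8 mm above the deck at rest (its top 88 mm above the table) and has 4 mm of travel on a return spring: about 2 N starts it, 4.5 N holds it fully down. 
- key_timer_top (a point): middle of the top of the timer key, not to be pressed: small, round, 17 mm across, second from the left. The cap stands 8 mm above the deck at rest (its top 88 mm above the table) and has 4 mm of travel on a return spring: about 2 N starts it, 4.5 N holds it fully down. 
- key_heat (a joint): travel of the heater key in m: 0 up, 0.004 fully down; counts as pressed beyond 0.0032, as up below 0.001
- key_sound (a joint): travel of the ultrasound key in m: 0 up, 0.004 fully down; counts as pressed beyond 0.0032, as up below 0.001
- key_power (a joint): travel of the power key in m: 0 up, 0.004 fully down; counts as pressed beyond 0.0032, as up below 0.001
- key_timer (a joint): travel of the timer key in m: 0 up, 0.004 fully down; counts as pressed beyond 0.0032, as up below 0.001
- flux_tin: bystander: green and white tin, 52 mm across, 19 mm high, loose on the table to the left of the cleaner's front. Origin: centre of its underside
- pint_glass: bystander: clear pint glass, 87 mm across, 155 mm high, loose on the table behind the cleaner. Origin: centre of its underside
- label_roll: bystander: white label roll standing on end, 39 mm across, 28 mm high, loose on the table to the right of the cleaner's front. Origin: centre of its underside

How it is judged:
On the way, in this order (a step that is already met when the one before it is completed fails the run):
1. heater key pressed fully, the other keys up (value of joint key_heat above 0.0032 m and value of joint each of key_sound, key_power, key_timer below 0.001 m), for 0.05 s.
2. then ultrasound key pressed fully, the other keys up (value of joint key_sound above 0.0032 m and value of joint each of key_heat, key_power, key_timer below 0.001 m), for 0.05 s.
3. then power key pressed fully, the other keys up (value of joint key_power above 0.0032 m and value of joint each of key_heat, key_sound, key_timer below 0.001 m), for 0.05 s.
4. then the basket lifted clear over the tank by its grip (height (world z) of basket above 0.14 m and horizontal distance between basket and tank_rim below 0.03 m and contact force between basket and cleaner below 0.05 N and distance between the grasp point and basket_grip below 0.035 m), for 0.2 s.
At the end, for the whole second after the job is handed in: Basket held in the fingers by its grip, underside over 16 mm above the tank rim, within 30 mm of the tank's centre, touching the cleaner nowhere, level within 7 degrees, still (under 20 mm/s), both boards inside it, all keys up (all of step 4 and angle between basket's own z axis and vertical below 0.12 rad and linear speed of basket below 0.02 m/s and angular speed of basket below 0.15 rad/s and contact force between the fingers and basket above 0.5 N and x of board_a in the frame of basket between -0.032 and 0.032 m and y of board_a in the frame of basket between -0.06 and 0.06 m and z of board_a in the frame of basket between -0.005 and 0.04 m and x of board_b in the frame of basket between -0.032 and 0.032 m and y of board_b in the frame of basket between -0.06 and 0.06 m and z of board_b in the frame of basket between -0.005 and 0.04 m and value of joint each of key_heat, key_sound, key_power, key_timer below 0.001 m); the arm keeps its last pose, push and grip.
It fails at once if the timer key is pressed (value of joint key_timer above 0.0025 m).
It fails at once if the basket is tipped over 20 degrees (angle between basket's own z axis and vertical above 0.35 rad).
It fails at once if a bystander (tin, glass, label roll) is pushed more than 25 mm (distance of any of flux_tin, pint_glass, label_roll from where it was at the start of the episode above 0.025 m).
It also fails if it takes over 53 s, if anything falls off the work surface, if the arm or the gripper's body presses on something with over 40 N, if the wrist force passes 120 N, or if a joint passes its speed limit or range.

## Working session

There is one attempt and no reset: what is moved stays moved. The work goes in short steps, Python scripts to look and compute and a tool call to move; the robot and the scene stay as the last step left them, time stands still between calls to the robot, and variables do not carry over. Pictures are saved under pics/ and viewed, at most 10 in all, crops included, and the job is handed in when it is done.

Besides the shell and the picture viewer there is one more tool, called after "Call:" as name(argument=value, ...), one argument or row to a line, values as JSON. drive_tool: Moves the arm, as the interface text tells. Its arguments: {"type":"object","properties":{"increments":{"type":"array"}},"required":["increments"]}

```bash
mkdir -p pics; cat > h.py <<'E'
import numpy as np, cv2
from workcell import *
def save(n,c): cv2.imwrite('pics/'+n+'.png',c['image'][:,:,::-1])
def ray(c,u,v):
    K=c['K'];d=np.array([(u-K[0,2])/K[0,0],(v-K[1,2])/K[1,1]]);s=d.copy()
    for _ in range(20): s=d/(1+c['k1']*(s@s))
    V=c['view'];R=V[:3,:3];return -R.T@V[:3,3],R.T@np.array([s[0],s[1],1])
def atz(c,u,v,z):
    o,d=ray(c,u,v);return o+d*(z-o[2])/d[2]
def proj(c,P):
    p=c['view'][:3,:3]@np.asarray(P)+c['view'][:3,3];s=p[:2]/p[2];s=s*(1+c['k1']*(s@s))
    return c['K'][:2,:2]@s+c['K'][:2,2]
E
python3 - <<'E'
from h import *
o=get_obs();print(o['clock'],o['eef_pos'],o['tool_rot'],o['joint_pos'])
for n in ['scene','side','wrist']:
    c=camera(n);save(n+'0',c)
    print(n,ray(c,256,192))
    for q,z in [('key_heat_top',.086),('key_sound_top',.086),('key_power_top',.086),('key_timer_top',.086),('basket_grip',.156),('cleaner',.1),('flux_tin',.01),('pint_glass',.08),('label_roll',.014)]:
        for r in silhouettes(q,c)[:2]:
            ys,xs=np.nonzero(r['region']);u,v=xs.mean(),ys.mean()
            print(q,round(r['conf'],2),np.round(r['bbox']),round(u,1),round(v,1),np.round(atz(c,u,v,z),4))
a=[cv2.imread(f'pics/{n}0.png') for n in ['scene','side','wrist']]
cv2.imwrite('pics/all0.png',np.vstack([np.hstack(a[:2]),np.hstack([a[2],a[2]*0])])[:,:,:][::1,::1] if 0 else cv2.resize(np.vstack([np.hstack(a[:2]),np.hstack([a[2],a[2]*0])]),(800,600)))
E
```

```text
0.0 [ 4.99380668e-01 -3.99417438e-06  2.30408745e-01] [ 0.70709053  0.70712227 -0.00073762 -0.00072935] [-8.58280097e-07  2.41426486e-01  3.73091745e-03  1.33517536e+00
 -1.17481578e-05  1.57075059e+00]
scene (array([ 0.08471218, -0.46956316,  0.87181524]), array([ 0.45990816,  0.47065447, -0.75315796]))
key_heat_top 0.56 [250. 227. 263. 238.] 255.6 232.1 [ 0.4795 -0.0614  0.086 ]
key_sound_top 0.49 [236. 214. 246. 227.] 239.6 220.9 [ 0.4764 -0.0133  0.086 ]
key_timer_top 0.57 [221. 207. 230. 218.] 224.1 210.8 [0.4717 0.034  0.086 ]
basket_grip 0.7 [230. 170. 275. 203.] 247.6 179.7 [0.5347 0.0172 0.156 ]
cleaner 0.9 [200. 155. 296. 266.] 247.8 212.1 [ 0.4998 -0.0166  0.1   ]
cleaner 0.75 [206. 198. 216. 205.] 209.2 200.5 [0.4614 0.0728 0.1   ]
flux_tin 0.76 [167. 202. 188. 220.] 176.5 209.9 [0.4258 0.1728 0.01  ]
pint_glass 0.58 [322. 159. 359. 189.] 336.2 172.8 [ 0.7553 -0.0754  0.08  ]
label_roll 0.78 [275. 303. 290. 326.] 282.6 313.4 [ 0.4037 -0.2162  0.014 ]
side (array([ 0.16504432, -0.85830089,  0.52470653]), array([ 0.38552491,  0.83814731, -0.38609365]))
key_heat_top 0.4 [234
[... 873 characters left out ...]
.] 225.2 189.4 [ 0.4765 -0.0149  0.086 ]
key_power_top 0.88 [195.  63. 227. 100.] 211.7 80.7 [0.4674 0.0802 0.086 ]
key_timer_top 0.84 [210. 130. 227. 146.] 218.8 137.9 [0.472  0.0323 0.086 ]
basket_grip 0.69 [262.  80. 344. 245.] 309.2 157.8 [0.5396 0.0286 0.156 ]
basket_grip 0.5 [200.  65. 228.  98.] 212.2 80.5 [0.4757 0.0785 0.156 ]
cleaner 0.81 [182.  17. 378. 290.] 282.6 142.4 [0.5267 0.0304 0.1   ]
flux_tin 0.7 [151.   0. 202.  16.] 177.6 6.5 [0.4266 0.1538 0.01  ]
flux_tin 0.6 [392. 229. 510. 316.] 447.6 271.7 [ 0.7501 -0.1474  0.01  ]
pint_glass 0.95 [389. 228. 510. 315.] 447.6 271.9 [ 0.7022 -0.1054  0.08  ]
label_roll 0.98 [164. 306. 196. 343.] 178.0 322.6 [ 0.404  -0.2196  0.014 ]
```

View pics/all0.png

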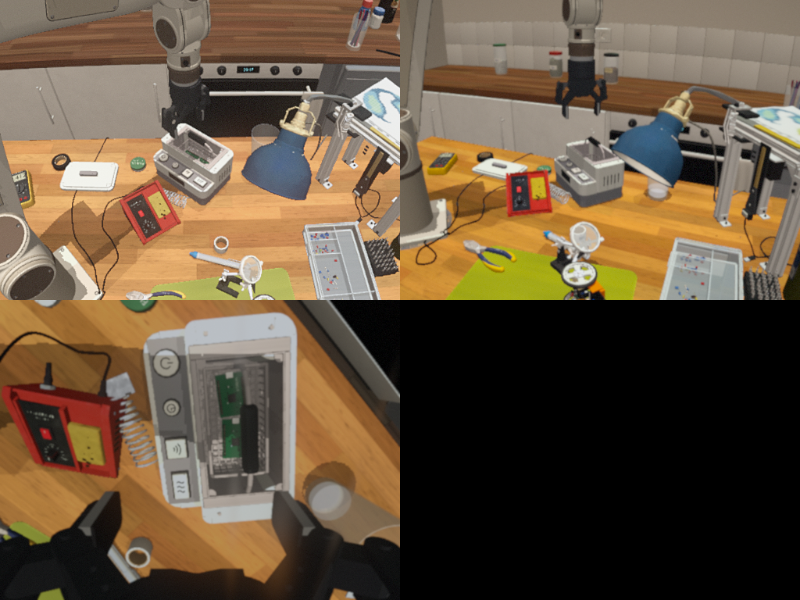

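The views show the cleaner ahead with its key column at left in the wrist view (heater 231,237 to power 212,81). The black grip is near (319,177) in that view, and there is a lamp to the right. I'll check the lamp, the red box and the grip position.

```bash
python3 - <<'E'
from h import *
s=camera('scene');d=camera('side');w=camera('wrist')
def tri(a,p,b,q):
    o1,d1=ray(a,*p);o2,d2=ray(b,*q)
    t=np.linalg.lstsq(np.c_[d1,-d2],o2-o1,rcond=None)[0];A=o1+d1*t[0];B=o2+d2*t[1];return np.round((A+B)/2,3),np.linalg.norm(A-B)
print('lamp',tri(s,(356,218),d,(326,186)),'lamp neck',tri(s,(380,155),d,(355,135)))
print('red far corner',tri(s,(200,238),d,(193,224)))
m=(w['image'].max(2)<45).astype(np.uint8);m[:, :290]=0;m[:,345:]=0;m[:110]=0;m[235:]=0
n,l,st,ce=cv2.connectedComponentsWithStats(m);k=1+st[1:,4].argmax();print(st[k],ce[k])
ys,xs=np.nonzero(l==k);print(cv2.minAreaRect(np.c_[xs,ys].astype(np.float32)))
print(atz(w,*ce[k],.160))
for f in (-.02,0,.02): print(proj(w,[.547,.0157+f,.16]))
cv2.imwrite('pics/crop.png',cv2.resize(w['image'][60:300,170:390,::-1],None,fx=2.4,fy=2.4))
E
```

```text
lamp (array([ 0.573, -0.252,  0.231]), np.float64(0.021967658322040437)) lamp neck (array([ 0.656, -0.224,  0.315]), np.float64(0.008141728505174438))
red far corner (array([0.404, 0.036, 0.053]), np.float64(0.017132988537457008))
[ 308  132   23   89 1769] [319.06953081 175.82984737]
((318.792236328125, 175.99551391601562), (88.18955993652344, 21.551294326782227), 89.11859893798828)
[0.54622187 0.01704029 0.16      ]
[318.38010404 205.63255353]
[320.10132242 177.74988659]
[321.87950414 148.40811505]
```

View pics/crop.png

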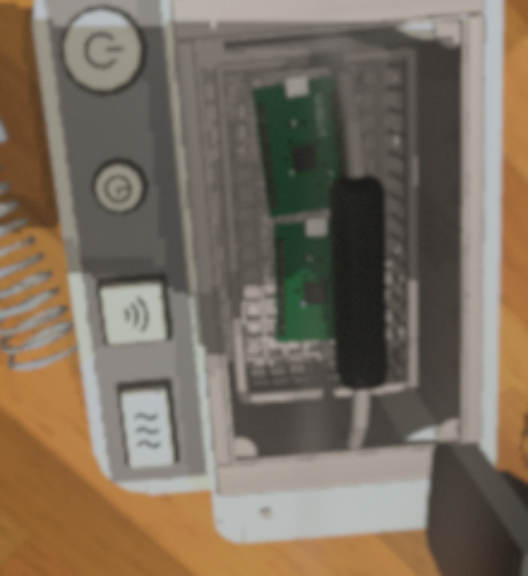

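The grip is at about (0.546, 0.017) and its yaw is about 5°. The boards are visible in the basket. Next I close the fingers and move above the heater key.

Call:
drive_tool(
  increments=[
    [[-11,-31,0],[0,0,2.5],0],
    [[-10.5,-31.5,0],[0,0,2.5],0],
    [[0,0,-35],[0,0,0],0],
    [[0,0,-35],[0,0,0],0],
    [[0,0,-35],[0,0,0],0],
    [[0,0,-20],[0,0,0],0],
    [[0,0,0],[0,0,0],0],
    [[0,0,0],[0,0,0],0],
  ],
)

```text
clock: 2.32
eef_pos: [0.4776, -0.0624, 0.1057]
tool_rot: [0.676, 0.737, -0.001, -0.001]
ft_force: [-0.1, -0.3, 0.9]
grip_width: -0.0001
grasp_force: 0.0
```

Call:
drive_tool(
  increments=[
    [[0,0,-14],[0,0,0],0],
    [[0,0,-4],[0,0,0],0],
    [[0,0,-3],[0,0,0],0],
    [[0,0,-1],[0,0,0],0],
    [[0,0,0],[0,0,0],0],
    [[0,0,0],[0,0,0],0],
  ],
)

```text
clock: 2.82
eef_pos: [0.4796, -0.0626, 0.0856]
tool_rot: [0.676, 0.737, 0.001, 0.001]
ft_force: [-0.0, 0.4, 3.1]
grip_width: 0.0003
grasp_force: 1.7
```

```bash
python3 - <<'E'
from h import *
o=get_obs();print(o['eef_pos'],o['ft_force'],o['ft_torque'])
w=camera('wrist');cv2.imwrite('pics/press1.png',w['image'][:,:,::-1])
E
```

```text
[ 0.47959491 -0.06257108  0.0856278 ] [-0.01747287  0.44077788  3.05905926] [ 0.0745953   0.00667143 -0.01629717]
```

View pics/press1.png

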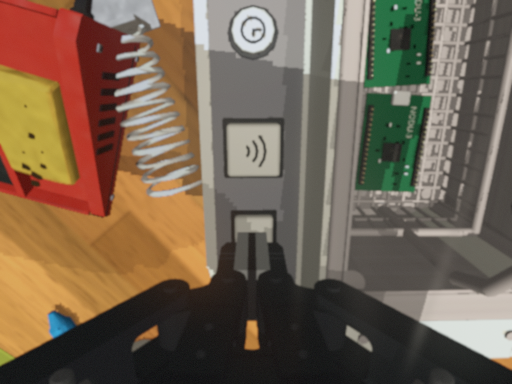

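The fingertips are on the heater key, centred at column 253, and nothing else is touched. I'll press on to the stop.

Call:
drive_tool(
  increments=[
    [[0,0,-2],[0,0,0],0],
    [[0,0,-1],[0,0,0],0],
    [[0,0,0],[0,0,0],0],
    [[0,0,0],[0,0,0],0],
  ],
)

```text
clock: 3.2
eef_pos: [0.4796, -0.0626, 0.0839]
tool_rot: [0.676, 0.737, 0.001, 0.001]
ft_force: [-4.0, 0.3, 18.0]
grip_width: 0.0
grasp_force: 8.8
```

Call:
drive_tool(
  increments=[
    [[0,0,12],[0,0,0],0],
    [[0,0,13],[0,0,0],0],
    [[-2.5,24,0],[0,0,0],0],
    [[-2,24,0],[0,0,0],0],
    [[0,0,0],[0,0,0],0],
    [[0,0,0],[0,0,0],0],
  ],
)

```text
clock: 3.7
eef_pos: [0.4736, -0.0138, 0.106]
tool_rot: [0.675, 0.738, -0.0, -0.0]
ft_force: [0.4, -0.1, -0.1]
grip_width: -0.0001
grasp_force: 0.0
```

Call:
drive_tool(
  increments=[
    [[0,0,-14],[0,0,0],0],
    [[0,0,-5],[0,0,0],0],
    [[0,0,-3],[0,0,0],0],
    [[0,0,-2],[0,0,0],0],
    [[0,0,-0.5],[0,0,0],0],
    [[0,0,0],[0,0,0],0],
    [[0,0,0],[0,0,0],0],
  ],
)

```text
clock: 4.28
eef_pos: [0.4738, -0.015, 0.0839]
tool_rot: [0.676, 0.737, 0.0, 0.0]
ft_force: [-6.6, 0.7, 17.0]
grip_width: 0.0003
grasp_force: 8.4
```

Call:
drive_tool(
  increments=[
    [[0,0,12],[0,0,0],0],
    [[0,0,17.5],[0,0,0],0],
    [[-3,32,0],[0,0,0],0],
    [[-3,32,0],[0,0,0],0],
    [[-3,31,0],[0,0,0],0],
    [[0,0,0],[0,0,0],0],
    [[0,0,0],[0,0,0],0],
  ],
)

```text
clock: 4.87
eef_pos: [0.4647, 0.0811, 0.1112]
tool_rot: [0.675, 0.738, -0.0, -0.0]
ft_force: [-0.2, -1.0, -0.6]
grip_width: -0.0
grasp_force: 0.0
```

Call:
drive_tool(
  increments=[
    [[0,0,-14],[0,0,0],0],
    [[0,0,-10],[0,0,0],0],
    [[0,0,-3],[0,0,0],0],
    [[0,0,-2],[0,0,0],0],
    [[0,0,-0.5],[0,0,0],0],
    [[0,0,0],[0,0,0],0],
    [[0,0,0],[0,0,0],0],
  ],
)

```text
clock: 5.45
eef_pos: [0.4651, 0.0793, 0.0839]
tool_rot: [0.676, 0.737, 0.0, 0.0]
ft_force: [-5.6, -0.4, 15.2]
grip_width: 0.0002
grasp_force: 7.6
```

Call:
drive_tool(
  increments=[
    [[0,0,40],[0,0,0],0],
    [[0,0,40],[0,0,0],0],
    [[0,0,40],[0,0,0],0.5],
    [[27,-21,0],[0,0,0],1],
    [[27,-21,0],[0,0,0],1],
    [[27,-21,0],[0,0,0],1],
    [[0,0,0],[0,0,0],1],
    [[0,0,0],[0,0,0],1],
  ],
)

```text
clock: 6.12
eef_pos: [0.5465, 0.015, 0.2011]
tool_rot: [0.677, 0.736, -0.001, -0.0]
ft_force: [-0.1, 0.5, 0.4]
grip_width: 0.0727
grasp_force: 0.0
```

```bash
python3 - <<'E'
from h import *
o=get_obs();print(o['eef_pos'],o['grip_width'])
w=camera('wrist');save('pre',w)
for r in silhouettes('basket_grip',w)[:2]: print(r['conf'],r['bbox'])
for f in (-.031,0,.031): print(f,proj(w,[.546-.087*f,.017+f*.996,.164]))
E
```

```text
[0.54648165 0.0150313  0.20106942] 0.07271951080828404
0.67 [207.2, 100.6, 296.3, 285.9]
-0.031 [250.43132754 262.13300208]
0 [250.15423451 215.11702278]
0.031 [249.85186956 163.44818647]
```

View pics/pre.png

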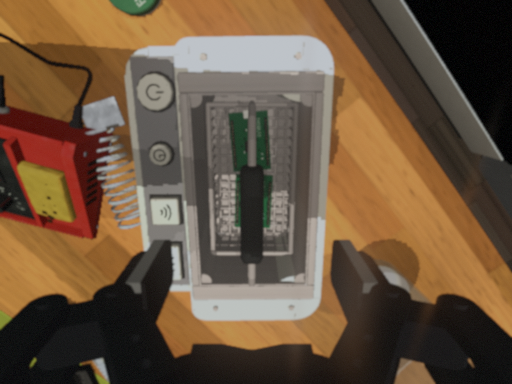

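The grip (columns 241–263, rows 167–264) sits midway between the fingers and matches the prediction. I descend and close.

Call:
drive_tool(
  increments=[
    [[0,1,-25],[0,0,0],1],
    [[0,1,-25],[0,0,0],1],
    [[0,0,-13],[0,0,0],1],
    [[0,0,0],[0,0,0],1],
    [[0,0,0],[0,0,0],0.4],
    [[0,0,0],[0,0,0],0.25],
    [[0,0,0],[0,0,0],0.1],
    [[0,0,0],[0,0,0],0],
  ],
)

```text
clock: 6.88
eef_pos: [0.5469, 0.0197, 0.1403]
tool_rot: [0.675, 0.737, 0.001, 0.001]
ft_force: [-0.0, -0.0, 0.1]
grip_width: 0.0388
grasp_force: 0.0
```

Call:
drive_tool(
  increments=[
    [[0,0,0],[0,0,0],0],
    [[0,0,0],[0,0,0],0],
    [[0,0,0],[0,0,0],0],
    [[0,0,0],[0,0,0],0],
    [[0,0,2],[0,0,0],0],
    [[0,0,2],[0,0,0],0],
    [[0,0,0],[0,0,0],0],
  ],
)

```text
clock: 7.47
eef_pos: [0.5458, 0.0195, 0.1425]
tool_rot: [0.676, 0.737, -0.0, -0.0]
ft_force: [0.8, 0.1, -1.7]
grip_width: 0.013
grasp_force: 58.4
```

Call:
drive_tool(
  increments=[
    [[0,0,5],[0,0,0],0],
    [[0,0,8],[0,0,0],0],
    [[0,0,8],[0,0,0],0],
    [[0,0,8],[0,0,0],0],
    [[0,0,8],[0,0,0],0],
    [[0,0,4],[0,0,0],0],
    [[0,0,0],[0,0,0],0],
  ],
)

```text
clock: 8.05
eef_pos: [0.547, 0.0196, 0.1856]
tool_rot: [0.676, 0.737, 0.001, 0.001]
ft_force: [-0.1, 0.7, -2.1]
grip_width: 0.0126
grasp_force: 58.5
```

Call:
drive_tool(
  increments=[
    [[0,0,5],[0,0,0],0],
    [[0,0,9],[0,0,0],0],
    [[0,0,12],[0,0,0],0],
    [[0,0,12],[0,0,0],0],
    [[0,0,12],[0,0,0],0],
    [[0,0,12],[0,0,0],0],
    [[0,0,8],[0,0,0],0],
    [[0,0,4],[0,0,0],0],
  ],
)

```text
clock: 8.72
eef_pos: [0.5466, 0.0195, 0.2595]
tool_rot: [0.676, 0.737, 0.001, 0.001]
ft_force: [-0.1, 0.6, -3.2]
grip_width: 0.0129
grasp_force: 58.5
```

Call:
drive_tool(
  increments=[
    [[0,0,0],[0,0,0],0],
    [[0,0,0],[0,0,0],0],
    [[0,0,0],[0,0,0],0],
    [[0,0,0],[0,0,0],0],
    [[0,0,0],[0,0,0],0],
    [[0,0,0],[0,0,0],0],
  ],
)

```text
clock: 9.22
eef_pos: [0.5457, 0.0195, 0.2573]
tool_rot: [0.676, 0.737, -0.0, -0.0]
ft_force: [1.1, 0.0, -3.1]
grip_width: 0.0126
grasp_force: 58.5
```

```bash
python3 - <<'E'
from h import *
o=get_obs();print(o['eef_pos'],o['ft_force'],o['grasp_force'],abs(o['joint_vel']).max())
a=[camera(n)['image'][:,:,::-1] for n in ('wrist','side')]
b=cv2.resize(a[1][120:280,170:370],(480,384))
cv2.imwrite('pics/end.png',cv2.resize(np.hstack([a[0],b]),(800,310)))
E
```

```text
[0.54574958 0.01948061 0.25729634] [ 1.13460241e+00  1.17324361e-03 -3.10014635e+00] 58.53269040584564 0.009304727206196949
```

View pics/end.png

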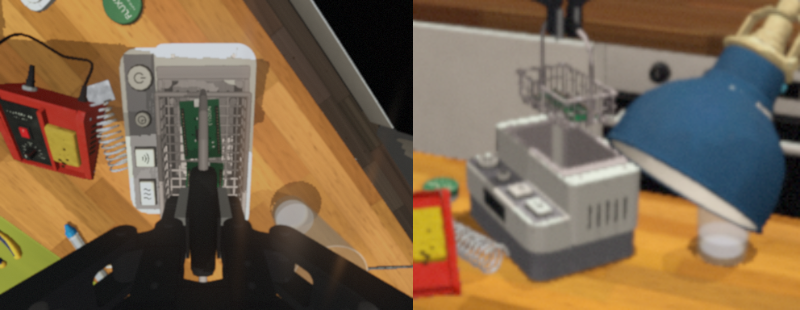

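The basket is out with a board visible, and the keys are up. I'll check that it is level by overlaying the expected level wireframe.

```bash
python3 - <<'E'
from h import *
a=np.deg2rad(5);X=np.array([np.cos(a),np.sin(a),0]);Y=np.array([-np.sin(a),np.cos(a),0])
o=np.array([.546,.017,.163]);out=[]
for n,(r0,r1,c0,c1) in (('side',(130,210,190,290)),('scene',(110,220,190,300))):
    c=camera(n);S=6;im=cv2.resize(c['image'][r0:r1,c0:c1,::-1],None,fx=S,fy=S,interpolation=cv2.INTER_CUBIC)
    for z in (0,.04):
        p=[(proj(c,o+sx*.035*X+sy*.064*Y+[0,0,z])-[c0,r0]+.5)*S for sx,sy in ((1,1),(1,-1),(-1,-1),(-1,1))]
        cv2.polylines(im,[np.int32(p)],True,(0,0,255),1)
    out.append(cv2.resize(im,(int(im.shape[1]*480/im.shape[0]),480)))
r=np.hstack(out);cv2.imwrite('pics/lev.png',cv2.resize(r,(800,int(r.shape[0]*800/r.shape[1]))))
o=get_obs();print(o['clock'],o['eef_pos'],abs(o['joint_vel']).max())
E
```

```text
9.4167 [0.54598468 0.01949992 0.25769124] 0.0018381928008666276
```

View pics/lev.png

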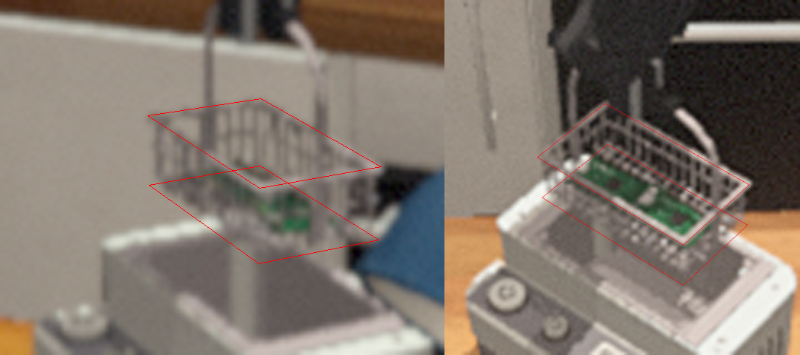

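The wireframe fits the basket in both views, so it is level, and both boards are inside. I'm handing it in.

```bash
python3 -c "
from workcell import *
print(job_done())"
```

```text
the job is handed in; nothing more can be done
None
```

I pressed the heater, ultrasound and power keys in that order, each to its stop. The basket is held level and still over the tank, its underside about 39 mm above the rim with both boards in it, and I have handed the job in; the hand-in call did not report a verdict.

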